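# Clamp the engine barrel and hold the index plunger out

## Robot

A 7-joint arm with a two-finger parallel gripper is mounted at the origin on the work surface. World frame = base frame: x ahead of the robot, y to its left, z up, the work surface at z = 0. Lengths are in m, angles in rad, forces in N, time in s.
With the tool pointing down it reaches from about 0.425 to 0.825 m from the base axis. Payload 3.6 kg.
Tool frame: the origin (TCP) lies at the very end of the fingers, on their centre line; the grasp point (between the pads) lies 19 mm behind it (arm.grip_depth is the distance from the TCP to the grasp point, in m); z points along the fingers, y is the line along which they close (so a half turn about z gives the same grasp; the last joint's range is limited). The gripper opens to 93 mm and grips with 3 to 60 N. Pads are 15 mm wide; open, the fingers measure 128 mm over their backs; the gripper's body (75 mm by 188 mm) begins 65 mm behind the grasp point.
Start: joints at [-0.026, 0.615, -0.013, 1.423, 0.008, 1.103, -0.04], TCP at [0.65, 0, 0.219] pointing down, gripper open.
Joint ranges: [-3.12, 3.12], [-0.3, 2.06], [-1.34, 1.32], [0.26, 2.42], [-1.36, 4.5], [0.01, 1.98], [-2.84, 2.84]. Speed limits (rad/s): [2.79, 2.79, 3.14, 3.14, 3.14, 3.14, 3.14].

## Interface

Orientations are given as [roll, pitch, yaw] about the fixed x, y, z axes, in that order (R = Rz(yaw) Ry(pitch) Rx(roll)).
In Python, from rig import read_state, cams, finish_job, arm gives the robot as it stands. The module is installed in compiled form; this text tells all that it offers.
- The arm moves only by the shell command python3 -m jog 'ROWS' [FORCE]. ROWS is a JSON object of lists of equal length, an entry for each row: "grip": the opening, from 0 (shut) to 1 (fully open); "linear": the shift along the tool's x, y, z in mm, a list of three; "turn": the turn about the tool's z in degrees. A call has 1 to 12 rows; each row is the pose to reach, as a shift and turn from the pose commanded when the call began, along the tool's axes at that moment; what a row does not reach only later rows make up. A row lasts 1/12 s, in which the tool goes at most 41.7 mm and 7.16 degrees, less where a joint would pass 70% of its speed; a pose out of reach is approached as far as the arm can. A call with a gripper value outside its range is refused whole. The fingers move at their own pace and stop on an object; FORCE is the grip in N (left out, the last holds). Time passes only in rows, so rows that repeat a pose let the fingers close. It gives the time, the measured TCP pose, the force, the opening and the grip force at its end, in the units of the state.
- read_state(): the state, without advancing time (a new reading comes with each control period).
- cams.camera(name): name is "scene" or "side" or "wrist"; returns (picture, depth): 400x640x3 uint8, red, green, blue; 400x640 float32, m along the optical axis (not along the pixel's ray), 0 where there is no reading.
- cams.get_calibration(name): a dict with "fx", "fy", "cx", "cy" (pixels), "view" (4x4, takes a point from world to camera coordinates). Camera axes: x right, y down, z forward; pixel columns grow to the right and rows downward; lengths in m; the calibration is good to about 2 mm. The wrist camera is an equidistant fisheye: a pixel r from the principal point sees the ray r / f radians off the axis. A picture is of the moment at which its call begins: read the wrist's pose just before it. get_calibration takes no time and is no camera call; for the wrist camera it gives the pose at the moment of the call.
- finish_job(): hands the job in; it is judged then, once.
The state is a dict: "time_s": time; "q": joint angles; "dq": joint speeds; "joint_efforts": joint torques, N m; "tool_pos": TCP position; "ee_rot": TCP orientation; "wrist_force": force on the tool from outside, world axes, zero at the start; "moment": the same for the moment, N m; "opening": opening from 0.0 (shut) to 1.0 (fully open); "grasp_force": force on a finger pad.
Only numpy, scipy, OpenCV 4.12 (cv2) and the standard library are available. Lean on these libraries where they do the work, as an engineer would, in place of code of your own. Each camera call takes 0.05 s, during which the arm holds its last target. There are 200 camera calls.

## Task

The finned engine barrel has been loaded on the small rotary indexing fixture on the stall table. First swing the fixture's clamp arm all the way down onto the barrel, and only then pull the sprung index plunger fully back to its stop, so that its pin is clear of the hole in the plate, and keep it there: finish while still holding the plunger out, so that I can turn the plate for the customer. Leave the barrel in its nest with the clamp down, and do not push the other parts on the table about.

Things in the scene. Friction and masses are not known exactly. Their poses are not given: they have to be found in the camera images.
- fixture: Rotary indexing fixture, bolted down; sizes in mm. Origin: centre of its underside, z up. Grey base (radius 95, 45 high), steel plate (radius 85, top at 67) with dark index holes in its rim. On +x two clamp posts (x 87 to 111, 36 wide, 158 high). On -y the plunger housing (34 wide, y -105 to -135, top at 76) on a foot 45 high ending at y=-138; past that only table. The plate stays still
- clamp_hinge (a point): The hinge axis of the clamp, at (99, 0, 145) mm in the fixture's frame, half way between the posts. The axis is level, along the fixture's y
- clamp_bar (a point): Centre of the clamp's black round cross bar (diameter 20, length 44 mm, along the fixture's y) at the arm's free end, 185 mm from the hinge axis. At joint angle a it is at (99 - 185 cos a, 0, 145 + 185 sin a) mm in the fixture's frame; when down, it is free below for 65 mm. The arm (16 wide, 12 thick) runs straight from hinge to bar
- clamp (a joint): Angle of the clamp, rad: 0 = fully down (arm level, its round pressure plate 1 mm above the barrel's top, at a hard stop), positive = swung up; starts between 0.6 and 1.05. Stiff hinge: stays where it is left; 2 to 3 N at the bar moves it
- plunger_stem (a point): Middle of the bare part of the plunger's round steel stem (diameter 16 mm), at (0, -157, 57) mm in the fixture's frame when seated; moves with the plunger. The stem is level, along the fixture's y, bare for 20 mm to the housing side and 18 mm to the knob side of this point. To pull, move straight along the fixture's -y
- pull_knob (a point): Black round knob at the outer end of the plunger's stem, one piece with it: a disc of diameter 36 and thickness 12 mm, axis along the fixture's y. The point is the centre of the knob's face towards the housing, 18 mm outward of plunger_stem. Fingers on either side of the stem can catch behind it
- plunger (a joint): How far the plunger is pulled out, m: 0 = seated, pin in the plate's hole; 0.024 = fully back, at its hard stop. A spring pulls it home: 7.5 N when seated, 13.5 N fully back; it snaps home when let go
- barrel: Finned engine cylinder barrel, loose, 0.4 to 0.9 kg, upright: diameter 84, height 62 mm. Origin: centre of its underside, which stands on the plate between the dogs, at (0, 0, 67) mm in the fixture's frame
- headlamp_large: Bystander: steel headlamp shell lying face down, diameter 170, height 72 mm. Origin: centre of its underside
- headlamp_small: Bystander: steel headlamp shell lying face down, diameter 120, height 51 mm. Origin: centre of its underside
- carburettor: Bystander: carburettor, about 100 x 50 mm and 78 high. Origin: centre of its underside
- piston: Bystander: aluminium piston standing, diameter 54, height 56 mm. Origin: centre of its underside
- wrench: Bystander: wrench lying flat, 170 mm long along its x, about 15 mm high. Origin: about its middle, underside
- jar: Bystander: glass jar with a steel cap, diameter 66, height 85 mm. Origin: centre of its underside
- sprocket: Bystander: flat steel ring, diameter 90, height 8 mm. Origin: centre of its underside

How it is judged:
On the way, in this order (a step that is already met when the one before it is completed fails the run):
1. the clamp is fully down on the barrel (the plunger still seated) (value of joint clamp below 0.05 rad and value of joint plunger below 0.004 m), for 0.2 s.
2. the plunger is pulled fully back (value of joint plunger above 0.021 m and value of joint clamp below 0.06 rad), for 0.3 s.
At the end, for the whole second after the job is handed in: the fingers hold the plunger (over 2 N) at least 21 mm out of its 24 mm travel; the clamp is within 0.06 rad of fully down; the barrel stands upright in its nest (6 mm, 0.06 rad); no bystander has moved 30 mm (all of step 2 and contact force between the fingers and plunger above 2 N and horizontal distance between barrel and fixture below 0.006 m and z of barrel in the frame of fixture between 0.063 and 0.072 m and angle between barrel's own z axis and vertical below 0.06 rad and distance of each of headlamp_large, headlamp_small, carburettor, piston, wrench, jar, sprocket from where it was at the start of the episode below 0.03 m); the arm keeps its last pose, push and grip.
It fails at once if the plunger is pulled (over 6 mm) while the clamp is still up (value of joint plunger above 0.006 m and value of joint clamp above 0.1 rad).
It fails at once if a bystander is pushed 30 mm or more (distance of any of headlamp_large, headlamp_small, carburettor, piston, wrench, jar, sprocket from where it was at the start of the episode above 0.03 m).
It fails at once if the barrel is lifted or knocked out of its nest (horizontal distance between barrel and fixture above 0.015 m or angle between barrel's own z axis and vertical above 0.2 rad).
It also fails if it takes over 45 s, if anything falls off the work surface, if the arm or the gripper's body presses on something with over 40 N, if the wrist force passes 120 N, or if a joint passes its speed limit or range.

## Working session

There is one attempt and no reset: what is moved stays moved. The work goes in short steps, Python scripts to look and compute and a shell command to move; the robot and the scene stay as the last step left them, time stands still between calls to the robot, and variables do not carry over. Pictures are saved under pics/ and viewed, at most 10 in all, crops included, and the job is handed in when it is done.

```bash
mkdir -p pics; cat > h.py <<'E'
import numpy as np,cv2
from rig import read_state,cams,arm
def grab(n):
    c=cams.get_calibration(n); p,d=cams.camera(n); return p,d,c
def cloud(d,c):
    v,u=np.mgrid[:400,:640]; P=np.stack([(u-c['cx'])/c['fx']*d,(v-c['cy'])/c['fy']*d,d],-1)
    V=np.array(c['view']); return (P-V[:3,3])@V[:3,:3]
E
python3 - <<'E'
from h import *
for n in ('scene','side'):
    p,d,c=grab(n); cv2.imwrite(f'pics/{n}0.png',p[:,:,::-1]); np.savez(n+'0',p=p,d=d,W=cloud(d,c)); 
    V=np.array(c['view']);print(n,c['fx'],-V[:3,:3].T@V[:3,3])
s=read_state();print(s)
E
```

```text
scene 383.1766406577376 [ 1.18693335 -0.41978948  0.98538554]
side 520.9017830905968 [0.46425967 1.11171945 1.03489255]
{'time_s': 0.1, 'q': array([-0.02650268,  0.61581937, -0.01264262,  1.42469522,  0.00810108,
        1.1033916 , -0.04042953]), 'dq': array([ 0.00170859, -0.00187827,  0.00116411, -0.00324283, -0.00100222,
       -0.00078948, -0.00025581]), 'joint_efforts': array([ 9.60165453e-04, -4.60037935e+01,  2.10206788e-01, -1.66244763e+01,
       -6.11468428e-02,  1.69380486e-02,  1.02607953e-04]), 'tool_pos': array([6.49308387e-01, 2.80088303e-05, 2.17613356e-01]), 'ee_rot': array([-3.13932900e+00,  1.27787237e-05,  1.57085647e+00]), 'wrist_force': array([ 0.26865657, -0.52620226,  0.08050664]), 'moment': array([ 0.02322596,  0.0272208 , -0.01670376]), 'grasp_force': 0.0, 'opening': 0.9999706774405909}
```

View pics/scene0.png

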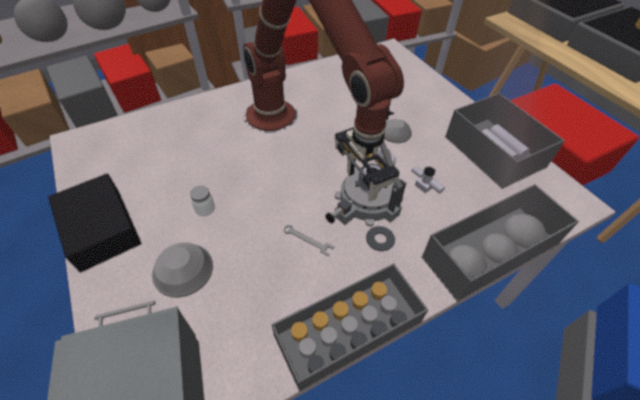

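View pics/side0.png

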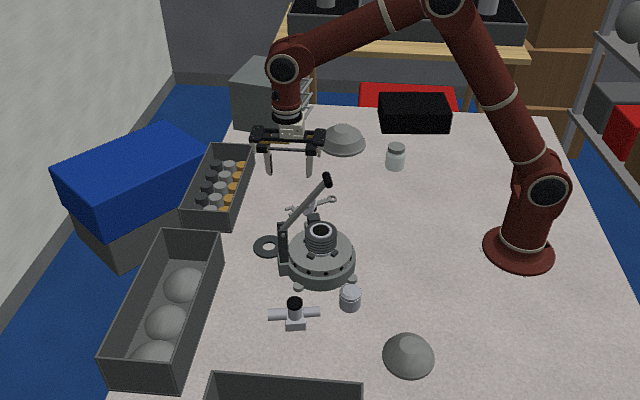

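The scene view shows the plunger knob at about (331,217). The side view shows the barrel top at (320,230), the clamp posts at (283,240) and the black cross bar at (327,180).

```bash
python3 - <<'E'
from h import *
np.set_printoptions(precision=4,suppress=True)
S=np.load('side0.npz');C=np.load('scene0.npz')
def pt(D,u,v,r=2):
    W=D['W'][v-r:v+r+1,u-r:u+r+1].reshape(-1,3); return np.median(W,0)
for n,u,v in [('barreltop',308,230),('barrel2',332,231),('bar',327,181),('post',283,226),('post',283,255),('plate',320,262),('sprock',258,246)]: print(n,pt(S,u,v))
for n,u,v in [('knob',331,217),('sprock',370,238),('wrench',308,238)]: print(n,pt(C,u,v,1))
# all side+scene points in the fixture area
for D,nm in((S,'side'),(C,'scene')):
    W=D['W'];p=D['p'].astype(int);dk=(p.max(-1)<50)&(W[...,2]>.03)&(W[...,2]<.35)&(abs(W[...,0]-.65)<.25)&(abs(W[...,1])<.35)
    n,l,st,ce=cv2.connectedComponentsWithStats(dk.astype(np.uint8))
    for i in range(1,n):
        if st[i,4]>12: print(nm,st[i],ce[i],np.median(W[l==i],0),W[l==i].min(0),W[l==i].max(0))
# table plane check and plate top circle
W=S['W'];m=(W[...,2]>.062)&(W[...,2]<.071)&(abs(W[...,0]-.7)<.2)&(abs(W[...,1]-.1)<.3)
print('plate',W[m].min(0),W[m].max(0),np.median(W[m],0))
for D in(S,C):
    im=cv2.cvtColor(D['p'],cv2.COLOR_RGB2BGR)
a=cv2.resize(cv2.cvtColor(S['p'][160:300,220:380],cv2.COLOR_RGB2BGR),None,fx=3,fy=3,interpolation=2)
b=cv2.resize(cv2.cvtColor(C['p'][120:260,300:430],cv2.COLOR_RGB2BGR),None,fx=2.4,fy=3,interpolation=2)
cv2.imwrite('pics/z.png',np.hstack([a,b]))
E
```

```text
barreltop [0.5863 0.1114 0.1277]
barrel2 [0.5246 0.1099 0.1285]
bar [0.5383 0.125  0.2997]
post [0.6466 0.1383 0.1588]
post [0.6474 0.1547 0.075 ]
plate [0.5498 0.1655 0.0687]
sprock [0.7349 0.0636 0.0108]
knob [ 0.6085 -0.0601  0.0706]
sprock [0.6943 0.0302 0.0085]
wrench [ 0.6063 -0.1371  0.0075]
side [249 125  77  31 994] [286.505  139.1016] [0.6581 0.0201 0.3435] [ 0.5555 -0.0382  0.3063] [0.7429 0.0399 0.3499]
side [231 144  19  14 130] [239.8    149.5385] [ 0.8741 -0.3452  0.0606] [ 0.8381 -0.35    0.0303] [ 0.8999 -0.3351  0.0852]
side [268 149  13   2  15] [274.7333 149.1333] [0.6767 0.0275 0.3167] [0.6657 0.0243 0.3129] [0.6956 0.0331 0.3206]
side [270 155   2  18  21] [270.4762 163.4762] [0.6965 0.0054 0.2544] [ 0.6947 -0.0037  0.2297] [0.6986 0.0098 0.2805]
side [322 172  10  16 113] [326.8407 179.5664] [0.5394 0.1194 0.2993] [0.5283 0.0897 0.2858] [0.5533 0.1356 0.3047]
side [203 211  26  15 209] [215.4258 217.7895] [0.8653 0.0081 0.0573] [0.8273 0.0014 0.0308] [0.8996 0.0152 0.0831]
side [307 217  13   8  34] [311.3529 220.5   ] [0.5913 0.011  0.0726] [ 0.5678 -0.0126  0
[... 1519 characters left out ...]
-0.0119  0.3472]
scene [362 155  36  33 371] [376.973  172.5121] [ 0.7207 -0.0137  0.3431] [ 0.5454 -0.0359  0.1278] [0.7454 0.1249 0.3474]
scene [350 164   4  10  29] [351.7586 168.6207] [ 0.6026 -0.0002  0.24  ] [ 0.6006 -0.0053  0.2225] [0.6041 0.0058 0.2622]
scene [425 168   9   8  55] [428.9818 171.4909] [0.6024 0.3104 0.0779] [0.587  0.2944 0.0717] [0.6147 0.3255 0.0815]
scene [389 187  15  24 163] [395.5337 198.4479] [0.6561 0.1261 0.0997] [0.6468 0.121  0.0495] [0.6669 0.1552 0.1507]
scene [327 214   7   8  38] [329.9474 217.6579] [ 0.6078 -0.0634  0.0674] [ 0.5961 -0.0676  0.0524] [ 0.6184 -0.056   0.0774]
plate [ 0.5001 -0.1994  0.062 ] [0.8998 0.3998 0.071 ] [0.5969 0.151  0.0682]
```

View pics/z.png

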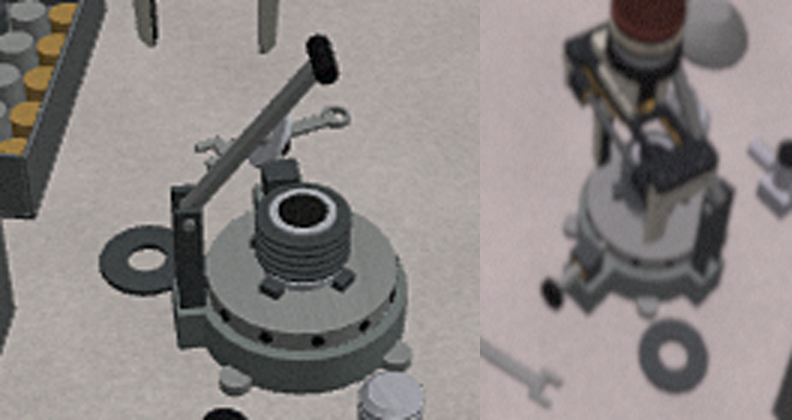

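The close-up shows the barrel on the plate, the arm raised about 0.95 rad over it, and the plunger knob pointing to world −y. I'll refine the pose, then raise and turn the tool for a wrist view.

```bash
python3 - <<'E'
from h import *
np.set_printoptions(precision=4,suppress=True)
for f in('side0.npz','scene0.npz'):
    W=np.load(f)['W']
    for z0,z1,r in((.125,.134,.06),(.064,.071,.11),):
        m=(abs(W[...,2]-(z0+z1)/2)<(z1-z0)/2)&(np.hypot(W[...,0]-.555,W[...,1]-.11)<r)
        print(f,z0,m.sum(),cv2.minEnclosingCircle(W[m][:,:2].astype(np.float32)),np.median(W[m][:,2]))
E
python3 -m jog '{"grip":[1,1,1,1,1,1],"linear":[[0,0,-40],[0,0,-80],[0,0,-120],[0,0,-140],[0,0,-140],[0,0,-140]],"turn":[-7,-14,-17,-17,-17,-17]}'
python3 - <<'E'
from h import *
s=read_state();print(s['tool_pos'],s['ee_rot'],s['wrist_force'])
for n in('wrist','scene'):
    p,d,c=grab(n);np.savez(n+'1',p=p,d=d,**{k:np.array(v) for k,v in c.items()}); cv2.imwrite(f'pics/{n}1.png',p[:,:,::-1])
    if n=='wrist':V=np.array(c['view']);print(c['fx'],c['cx'],c['cy'],-V[:3,:3].T@V[:3,3])
E
```

```text
side0.npz 0.125 503 ((0.553307294845581, 0.11282803863286972), 0.04343252256512642) 0.12931422869427586
side0.npz 0.064 1203 ((0.5666970610618591, 0.10709769278764725), 0.09980916976928711) 0.06853668540981663
scene0.npz 0.125 83 ((0.5446512699127197, 0.11054981499910355), 0.037087421864271164) 0.12855257719209134
scene0.npz 0.064 704 ((0.5682622790336609, 0.10896934568881989), 0.09797414392232895) 0.06703891304847265
time_s: 0.6
tool_pos: [0.6502, -0.0, 0.3594]
ee_rot: [3.14, 0.0, 1.867]
wrist_force: [0.1, 0.2, -0.5]
opening: 1.0
grasp_force: 0.0
[ 6.50202123e-01 -3.75464118e-06  3.59405613e-01] [3.13980761e+00 4.52808227e-04 1.86732214e+00] [ 0.14863819  0.23154659 -0.51385519]
309.70691628693146 318.6062699781592 199.13824378899238 [0.62951901 0.06352612 0.52485791]
```

View pics/wrist1.png

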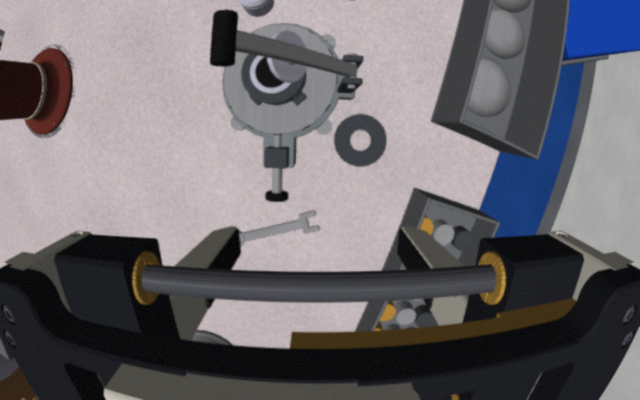

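The wrist view shows the plunger housing at (277,155), the stem at (277,180), the knob at (277,196), the bar at (224,38), the hinge at (352,70) and the wrench at (280,228). I'll back-project these.

```bash
cat >> h.py <<'E'
def ray(c,u,v):
    x,y=(u-c['cx'])/c['fx'],(v-c['cy'])/c['fy'];r=np.hypot(x,y)
    V=np.array(c['view']);d=np.array([np.sin(r)*x/r,np.sin(r)*y/r,np.cos(r)])
    return -V[:3,:3].T@V[:3,3], V[:3,:3].T@d
def at(c,u,v,z):
    o,d=ray(c,u,v); return o+d*(z-o[2])/d[2]
E
python3 - <<'E'
from h import *
np.set_printoptions(precision=4,suppress=True)
c=dict(np.load('wrist1.npz'));p=c['p'];D=c['d']
for n,u,v,z in[('knob',277,196,.057),('stem',277,180,.065),('housing',276.5,157,.076),('bar',224,38,.295),('hinge',352,70,.15),('barrel',269,74,.129)]:
    o,d=ray(c,u,v); dep=D[int(v),int(u)]; V=c['view']; fwd=V[2,:3]
    print(n,at(c,u,v,z),'depth-based',o+d*dep/(d@fwd) if dep else None)
# combined crop for check
cv2.imwrite('pics/w1z.png',cv2.resize(p[0:210,200:380,::-1],None,fx=3,fy=2.8,interpolation=2))
g=cv2.cvtColor(p,cv2.COLOR_RGB2GRAY); 
dk=(p.max(-1)<60).astype(np.uint8);n,l,st,ce=cv2.connectedComponentsWithStats(dk)
for i in range(1,n):
    if st[i,4]>30 and st[i,1]<200:print(st[i],ce[i])
for v in(166,172,178,184,188): # stem centre columns: darkest/lightest profile
    print(v,g[v,264:292])
E
```

```text
knob [ 0.6005 -0.062   0.057 ] depth-based [ 0.6016 -0.0574  0.0743]
stem [ 0.5944 -0.0358  0.065 ] depth-based [ 0.5943 -0.0362  0.0631]
housing [ 0.5854 -0.0006  0.076 ] depth-based [ 0.5854 -0.0006  0.076 ]
bar [0.5409 0.1086 0.295 ] depth-based [0.5427 0.1077 0.2997]
hinge [0.6491 0.1384 0.15  ] depth-based [0.6489 0.1376 0.1541]
barrel [0.5508 0.1076 0.129 ] depth-based [0.5508 0.1076 0.1287]
[ 211   10  138   77 1910] [239.7937  48.1953]
[ 52  55  20  76 137] [66.5912 92.4891]
[344  59  18   8  49] [353.9592  61.4286]
[   0   61   42   58 2136] [18.6049 89.2018]
[ 33  62  26  58 753] [48.162  90.6255]
[273  76  32  28 128] [293.0312  93.8906]
[338  82  22  11 136] [346.4191  87.4485]
[436 121  95  36 693] [480.9524 136.9394]
[279 147  10  20  68] [286.0294 154.4118]
[266 191  22  10 169] [276.4675 196.0296]
[417 190  75  29 269] [452.8996 203.539 ]
166 [114  79  70  70  69  69  68  68  68  68  66  62  65  65  65  62  61  64
  65  67  59  63  56  67  90 116 120 119]
172 [186 183 181 177 177 176 177 171 155 145 145 145 142 139 124 104  87  95
 132 172 181 183 184 183 182 184 182 178]
178 [179 180 183 184 186 184 182 174 152 144 143 143 144 137 123 104  91 108
 144 174 187 184 184 183 181 178 179 180]
184 [180 180 183 187 188 187 184 174 151 143 143 145 142 139 120 104  90 110
 145 177 181 179 180 180 182 182 181 181]
188 [189 186 185 182 176 176 178 168 151 142 142 144 143 134 120 103  91 108
 143 170 176 184 185 186 184 183 181 181]
```

View pics/w1z.png

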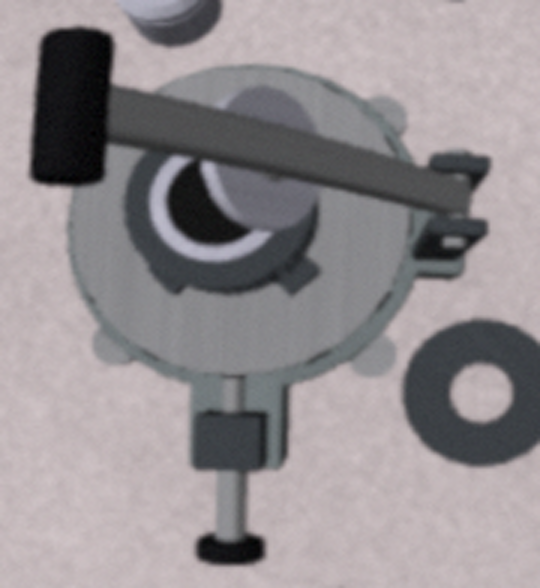

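```bash
python3 -m jog '{"grip":[0,0,0,0,0,0,0,0],"linear":[[30,-15,0],[65,-32,0],[100,-50,0],[135,-68,0],[135,-68,0],[135,-68,0],[135,-68,0],[135,-68,0]],"turn":[1.3,1.3,1.3,1.3,1.3,1.3,1.3,1.3]}' 20
python3 - <<'E'
from h import *
p,d,c=grab('side');s=read_state();print(s['tool_pos'],s['ee_rot'],s['wrist_force'])
cv2.imwrite('pics/s2.png',cv2.resize(p[100:300,220:420,::-1],None,fx=3,fy=3))
E
```

```text
time_s: 1.37
tool_pos: [0.5459, 0.1076, 0.3574]
ee_rot: [-3.139, 0.001, 1.842]
wrist_force: [0.3, 0.5, 0.9]
opening: 0.477
grasp_force: 0.0
[0.54609674 0.10752088 0.35757229] [-3.13973067e+00  7.39980526e-04  1.84191189e+00] [ 0.36471492  0.2970055  -0.18015872]
```

View pics/s2.png

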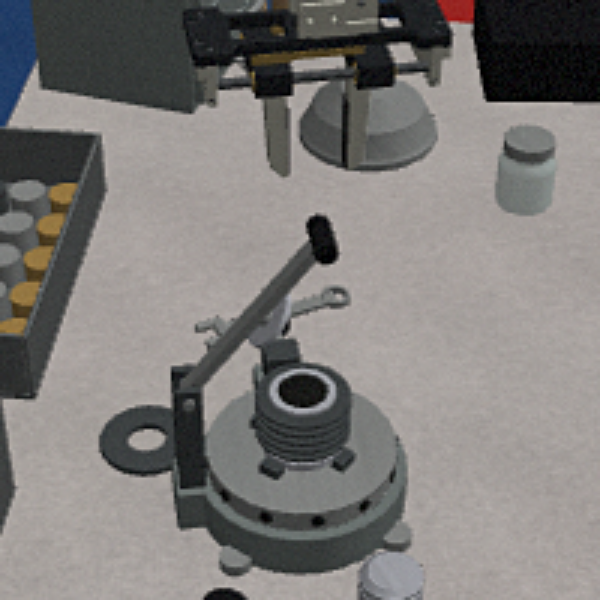

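The fingers are above the bar and still closing. Next I'll press down along the bar's arc.

```bash
python3 -m jog '{"grip":[0,0,0,0,0,0,0,0,0,0,0,0],"linear":[[0,0,0],[0,0,0],[0,0,0],[0,0,0],[0,0,20],[0,0,40],[0,0,54],[-9,0,61],[-19,0,70],[-28,0,80],[-37,0,90],[-37,0,90]],"turn":[0,0,0,0,0,0,0,0,0,0,0,0]}' | head -0; echo
```

```text
Exception ignored on flushing sys.stdout:
BrokenPipeError: [Errno 32] Broken pipe
```

I put the sideways shift on the tool's x axis instead of its y axis. I'll check the state before moving again.

```bash
python3 - <<'E'
from h import *
s=read_state();print(s['time_s'],s['tool_pos'],s['ee_rot'],s['wrist_force'],s['opening'])
p,d,c=grab('side')
cv2.imwrite('pics/s3.png',cv2.resize(p[100:300,220:420,::-1],None,fx=3,fy=3))
E
```

```text
2.4167 [0.55498557 0.06882379 0.26613461] [-3.13645563e+00  2.63596899e-03  1.83933132e+00] [-1.25747383 -0.13350163 -0.70713374] 0.004950086917782525
```

View pics/s3.png

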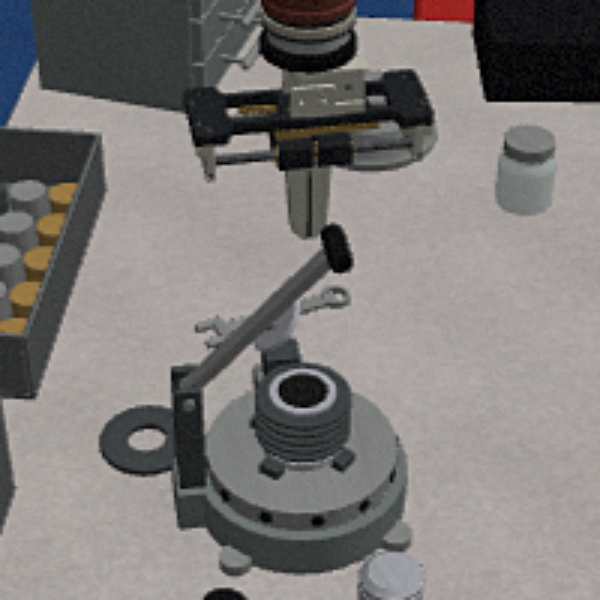

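No harm done: the tool slid off beside the bar, which is now slightly lower. I'll raise the tool and recentre it over the bar.

```bash
python3 -m jog '{"grip":[0,0,0,0,0,0],"linear":[[0,0,-30],[0,0,-55],[0,0,-60],[20,-5,-60],[39,-12,-60],[39,-12,-60]],"turn":[0,0,0,0,0,0]}'
python3 - <<'E'
from h import *
p,d,c=grab('side');W=cloud(d,c)
m=(p.max(-1)<50)&(W[...,2]>.2)&(W[...,2]<.31)&(abs(W[...,0]-.53)<.05)&(abs(W[...,1]-.11)<.06)
w=W[m];print(m.sum(),np.median(w,0),w.min(0),w.max(0))
s=read_state();print(s['tool_pos'],s['wrist_force'])
e=s['tool_pos'][:2]-[.553,.1115];print(e@[.9627,.2706],e@[-.2706,.9627])
e=np.median(w,0)[:2]-[.553,.1115];print(e@[.9627,.2706],e@[-.2706,.9627])
E
```

```text
time_s: 2.97
tool_pos: [0.5311, 0.1127, 0.3289]
ee_rot: [-3.141, -0.004, 1.852]
wrist_force: [-0.1, 0.5, -0.7]
opening: 0.003
grasp_force: 0.0
115 [0.52839143 0.11625775 0.28913916] [0.51652968 0.08614098 0.27086093] [0.54109801 0.13066732 0.29456923]
[0.53221812 0.11032856 0.32870716] [ 0.77043345 -0.55639808  0.34868714]
-0.02032370972044141 0.004495833366577105
-0.022403221552165873 0.011239364982675778
```

```bash
python3 -m jog '{"grip":[0,0,0,0,0,0,0,0,0,0,0],"linear":[[-3,0,18],[-3,0,32],[-3,-10,44],[-3,-19,54],[-3,-28,65],[-3,-36,76],[-3,-42,88],[-3,-48,101],[-3,-52,110],[-3,-55,118],[-3,-55,118]],"turn":[0,0,0,0,0,0,0,0,0,0,0]}'
python3 - <<'E'
from h import *
p,d,c=grab('side')
s=read_state();print(s['tool_pos'],s['wrist_force'])
cv2.imwrite('pics/s4.png',cv2.resize(p[100:300,220:420,::-1],None,fx=2,fy=2))
E
```

```text
time_s: 3.93
tool_pos: [0.4802, 0.0889, 0.2092]
ee_rot: [-3.138, 0.001, 1.844]
wrist_force: [-0.8, -0.4, -0.2]
opening: 0.004
grasp_force: 0.0
[0.48127674 0.08932179 0.21002066] [-0.17371806  0.32844656  0.34210526]
```

View pics/s4.png

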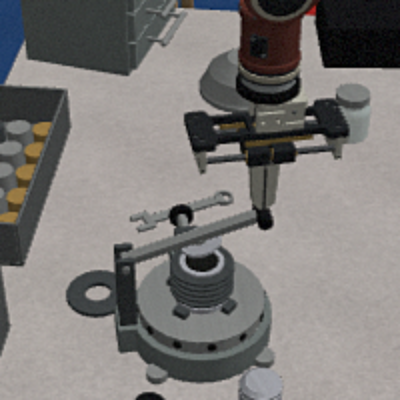

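The arm is following the finger down and sits at about 0.3 rad. I'll continue to the stop.

```bash
python3 -m jog '{"grip":[0,0,0,0,0,0,0,0],"linear":[[0,-2,10],[0,-4,18],[0,-6,28],[0,-7,37],[0,-8,46],[0,-8,54],[0,-8,58],[0,-8,58]],"turn":[0,0,0,0,0,0,0,0]}'
```

```text
time_s: 4.65
tool_pos: [0.4734, 0.0876, 0.1548]
ee_rot: [-3.141, 0.001, 1.845]
wrist_force: [-6.1, -1.7, 19.3]
opening: 0.004
grasp_force: 10.0
```

The clamp is against its stop: TCP z is 0.155 and the upward force is 19 N. I'll hold, retreat, and go above the plunger while opening the fingers.

```bash
python3 -m jog '{"grip":[0,0,0,0.6,0.6,0.6,0.6,0.6,0.6,0.6,0.6,0.6],"linear":[[0,0,0],[0,0,0],[0,0,-30],[0,0,-70],[0,0,-100],[-34,18,-100],[-70,36,-100],[-105,54,-100],[-140,72,-100],[-162,83,-100],[-162,83,-100],[-162,83,-100]],"turn":[0,0,0,0,0,0,0,0,0,0,0,0]}'
python3 - <<'E'
from h import *
s=read_state();print(s['tool_pos'],s['ee_rot'],s['wrist_force'])
p,d,c=grab('wrist');np.savez('wrist5',p=p,d=d,**{k:np.array(v) for k,v in c.items()})
q,_,_=grab('side')
cv2.imwrite('pics/5.png',np.hstack([p[:,160:480,::-1],cv2.resize(q[150:300,240:360,::-1],(320,400))]))
E
```

```text
time_s: 5.65
tool_pos: [0.5977, -0.0469, 0.2513]
ee_rot: [-3.14, -0.0, 1.842]
wrist_force: [-0.0, -0.0, 0.1]
opening: 0.584
grasp_force: 0.0
[ 0.59771463 -0.04686228  0.25127532] [-3.14037391e+00 -4.44759993e-04  1.84192241e+00] [-0.01131762 -0.00246355  0.09200279]
```

View pics/5.png

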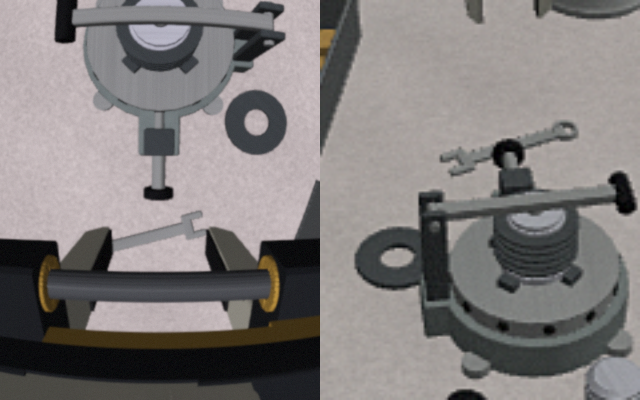

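The clamp is level and seated. In full-picture coordinates the stem runs down column 318, rows 157–187, with the knob at (318,193). I'll localise the stem against the TCP.

```bash
python3 - <<'E'
from h import *
np.set_printoptions(precision=4,suppress=True)
c=dict(np.load('wrist5.npz'));p=c['p'];D=c['d'];V=c['view']
g=cv2.cvtColor(p,cv2.COLOR_RGB2GRAY)
for v in(162,172,182): print(v,g[v,305:332])
print(g[150:206,318])
t=np.array([.5977,-.0469]);y=1.8419-np.pi/2;X=np.array([-np.sin(y),np.cos(y)]);Y=np.array([np.cos(y),np.sin(y)])
def show(n,u,v,z):
    P=at(c,u,v,z);o,d=ray(c,u,v);dep=D[int(v),int(u)];Q=o+d*dep/(d@V[2,:3]);e=P[:2]-t
    print(n,P,'depth',Q,'tool xy mm',1e3*(e@X),1e3*(e@Y))
show('stem',318,162,.065);show('stem',318,182,.065);show('house edge',318,155,.076);show('knobtop',318,190,.075)
E
```

```text
162 [183 188 188 188 190 187 172 148 137 143 143 145 143 144 141 135 121 103
  90  94 130 163 177 183 181 183 180]
172 [183 183 181 182 182 182 168 148 139 140 143 143 144 143 142 134 122 104
  87  97 139 171 186 183 181 178 180]
182 [180 181 183 184 181 177 162 143 136 140 141 146 143 143 141 133 119  99
  86 104 158 183 184 180 178 176 180]
[ 67  65  68  66  70  92 131 143 143 146 143 142 144 144 144 147 145 146
 144 145 144 145 143 144 144 145 144 144 147 143 146 145 143 145 146 145
 144 140 116  71  26  15  20  21  19  15  18  17  13  44 107 172 187 188
 186 185]
stem [ 0.5897 -0.0253  0.065 ] depth [ 0.5897 -0.0255  0.0639] tool xy mm 22.932921494904214 -1.9699077556462863
stem [ 0.5959 -0.0478  0.065 ] depth [ 0.5959 -0.048   0.064 ] tool xy mm -0.35400462565599383 -1.997222459878946
house edge [ 0.5873 -0.0165  0.076 ] depth [ 0.5873 -0.0166  0.0745] tool xy mm 32.10102815711398 -1.9213273497089793
knobtop [ 0.5978 -0.0548  0.075 ] depth [ 0.598  -0.0554  0.0722] tool xy mm -7.644862518139863 -1.971519411444347
```

The stem lies exactly along the tool's x axis, offset −2 mm in y, with its top at z ≈ 0.064. The knob face is about 8 mm behind the tool centre. I'll lower and grip.

```bash
python3 -m jog '{"grip":[0.6,0.6,0.6,0.6,0.6,0.6,0.6,0.6,0.6],"linear":[[3,-2,38],[3,-2,76],[3,-2,114],[3,-2,150],[3,-2,180],[3,-2,200],[3,-2,212],[3,-2,212],[3,-2,212]],"turn":[0,0,0,0,0,0,0,0,0]}'
python3 -m jog '{"grip":[0.1,0.1,0.1,0.1,0.1,0.1,0.1,0.1,0.1,0.1],"linear":[[0,0,0],[0,0,0],[0,0,0],[0,0,0],[0,0,0],[0,0,0],[0,0,0],[0,0,0],[0,0,0],[0,0,0]],"turn":[0,0,0,0,0,0,0,0,0,0]}' 35
```

```text
time_s: 6.5
tool_pos: [0.5947, -0.042, 0.0412]
ee_rot: [3.141, -0.001, 1.846]
wrist_force: [0.9, -0.2, -0.1]
opening: 0.598
grasp_force: 0.0
time_s: 7.33
tool_pos: [0.5959, -0.0429, 0.041]
ee_rot: [3.139, 0.0, 1.845]
wrist_force: [3.1, 1.4, -0.1]
opening: 0.16
grasp_force: 35.0
```

```bash
python3 -m jog '{"grip":[0.1,0.1,0.1,0.1,0.1,0.1,0.1,0.1,0.1],"linear":[[-4,0,0],[-8,0,0],[-12,0,0],[-16,0,0],[-19,0,0],[-22,0,0],[-24,0,0],[-25,0,0],[-25,0,0]],"turn":[0,0,0,0,0,0,0,0,0]}'
```

```text
time_s: 8.08
tool_pos: [0.6, -0.0586, 0.0409]
ee_rot: [-3.141, -0.011, 1.849]
wrist_force: [-1.3, 11.5, 4.6]
opening: 0.162
grasp_force: 35.0
```

No slip: the force matches the spring at about 16 mm, and the arm lags by compliance. I'll keep pulling until the force rises at the stop.

```bash
python3 -m jog '{"grip":[0.1,0.1,0.1,0.1,0.1,0.1,0.1,0.1],"linear":[[-3,0,0],[-6,0,0],[-8,0,0],[-10,0,0],[-12,0,0],[-14,0,0],[-14,0,0],[-14,0,0]],"turn":[0,0,0,0,0,0,0,0]}'
```

```text
time_s: 8.75
tool_pos: [0.6019, -0.0661, 0.0409]
ee_rot: [-3.139, -0.02, 1.852]
wrist_force: [-4.0, 18.4, 8.5]
opening: 0.159
grasp_force: 35.1
```

The plunger has travelled 24.0 mm and the force is about 19 N, above the 13.5 N spring, so it is on its stop. I'll hold and check visually.

```bash
python3 -m jog '{"grip":[0.1,0.1,0.1,0.1,0.1,0.1],"linear":[[0,0,0],[0,0,0],[0,0,0],[0,0,0],[0,0,0],[0,0,0]],"turn":[0,0,0,0,0,0]}'
python3 - <<'E'
from h import *
p,d,c=grab('wrist');q,_,_=grab('side')
cv2.imwrite('pics/6.png',np.hstack([p[:,160:480,::-1],cv2.resize(q[150:300,240:360,::-1],(320,400))]))
E
```

```text
time_s: 9.25
tool_pos: [0.6019, -0.0661, 0.0409]
ee_rot: [-3.139, -0.019, 1.853]
wrist_force: [-4.0, 19.0, 8.0]
opening: 0.161
grasp_force: 35.1
```

View pics/6.png

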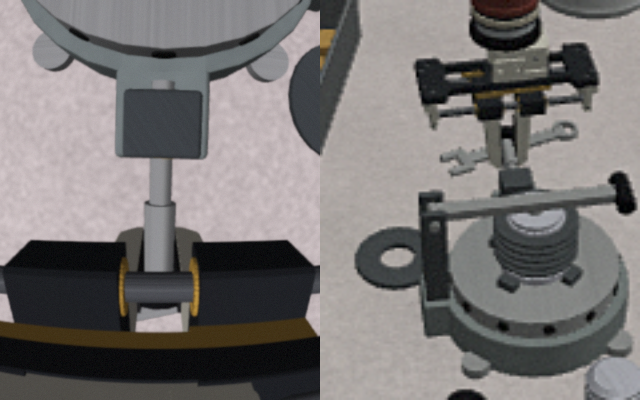

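The plunger is out with its pin withdrawn (thin shaft at (160,180), stem gripped at (160,230)). The clamp is level and the barrel is in its nest, so I'm handing in.

```bash
python3 -c "
from rig import finish_job
print(finish_job())"
```

```text
the job is handed in; nothing more can be done
None
```

The clamp is fully down on the barrel and the gripper is holding the plunger at its 24 mm stop; I've handed the job in, but no verdict came back.

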